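# Strip the nest plate from the panel jig and load test bars

### The arm

A 6-joint arm with a two-finger parallel gripper is mounted at the origin on the work surface; the furniture and walls round the work are solid. World frame = base frame: x ahead of the robot, y to its left, z up, the work surface at z = 0. Lengths are in m, angles in rad, forces in N, time in s.
With the tool pointing down it reaches from about 0.3 to 0.775 m from the base axis. Payload 14.6 kg.
Tool frame: the origin (TCP) lies midway between the tips of the shut fingers; the grasp point (between the pads) lies 19 mm behind it; z points along the fingers, y is the direction in which the jaws open and shut (so a half turn about z gives the same grasp; the last joint's range is limited). The gripper opens to 94 mm and grips with 3 to 60 N. Pads are 16 mm wide; open, the fingers measure 119 mm over their backs; the gripper's body (75 mm by 177 mm) begins 78 mm behind the grasp point.
Start: joints at [-0.067, 0.3, 1.521, -0, 1.321, -0.067], TCP at [0.55, -0, 0.205] pointing down, gripper open.
Joint ranges: [-3.03, 3.03], [-0.79, 2.21], [0.23, 2.52], [-1.04, 4.18], [0, 3.07], [-2.55, 2.55]. Speed limits (rad/s): [2.22, 2.22, 2.57, 3.14, 3.14, 3.14].

### API

Orientations are given as [roll, pitch, yaw] about the fixed x, y, z axes, in that order (R = Rz(yaw) Ry(pitch) Rx(roll)).
In Python, from station import readout, imaging, job gives the robot as it stands.
- The arm moves only by the tool arm_command, never from a script. Its argument "increments" is a list of rows, each an object with "gripper": the opening, from 0 (shut) to 1 (fully open); "slide": the shift along the world's x, y, z in m, a list of three; "yaw": the turn about the world's z in rad. A call has 1 to 8 rows; each row is the pose to reach, as a shift and turn from the pose commanded when the call began; what a row does not reach only later rows make up. A row lasts 1/8 s, in which the tool goes at most 62.5 mm and 10.7 degrees, less where a joint would pass 70% of its speed; a pose out of reach is approached as far as the arm can. A call with a gripper value outside its range is refused whole. The fingers move at their own pace and stop on an object; "grip_force" is the grip in N (left out, the last holds). Time passes only in rows, so rows that repeat a pose let the fingers close. It gives the time, the measured TCP pose, the force and the opening at its end, in the units of the state.
- readout.get_obs(): the state, without advancing time (a new reading comes with each control period).
- imaging.camera(name): name is "scene" or "side" or "wrist"; returns a dict with "color" (480x640x3 uint8, red, green, blue), "mtx" (3x3 intrinsics, pixels), "rvec" (rotation vector, rad) and "tvec" (3), from world to camera coordinates, as OpenCV has them. Camera axes: x right, y down, z forward; pixel columns grow to the right and rows downward; lengths in m; the calibration is good to about 2 mm. A picture is of the moment at which its call begins. There is no depth.
- job.hand_in(): hands the job in, once; it reports no verdict.
The state is a dict: "time_s": time; "qpos": joint angles; "joint_vel": joint speeds; "tau": joint torques, N m; "ee_pos": TCP position; "eef_rot": TCP orientation; "force": force on the tool from outside, world axes, zero at the start; "moment": the same for the moment, N m; "grip_width": finger opening in m.
Only numpy, scipy, OpenCV 4.12 (cv2) and the standard library are available. Lean on these libraries where they do the work, as an engineer would, in place of code of your own. Each camera call takes 0.05 s, during which the arm holds its last target. There are 200 camera calls.

### The job

Change the spray-test jig over: swing its clamp lever fully open, then lift the nest plate straight up off its two locating pins, level and without cocking it, and lay it flat on the rubber mat, centred and lined up with it. Load every grey test bar that is on the bench flat into a lane of the bare jig, one bar to a lane, lengthways, wholly on the bed. Only when all that is done, set the lever to 45 degrees, half way, and leave it there.

Things in the scene. Friction and masses are not known exactly. Their poses are not given: they have to be found in the camera images.
- jig: Fixed dark steel jig; bed 124 mm (its x, away from the robot) by 184 mm (its y, to the left), top 12 mm up. Origin under the bed's centre at bench height, z up. Three open-ended lanes run along x, parted by ribs 10 mm wide, 4 mm high at y = -28 and +28 mm; outer fences have inner faces at y = -84 and +84 mm, tops at 22 mm. The lever lug juts out at the +y end.
- lane_0 (a point): Centre of the floor of the right lane, at jig (0, -56, 12) mm. Lanes are at least 46 mm wide.
- lane_1 (a point): Centre of the floor of the middle lane, at jig (0, 0, 12) mm.
- lane_2 (a point): Centre of the floor of the left lane, at jig (0, 56, 12) mm.
- pin_far (a point): Top of a fixed upright pin, 9 mm thick, at jig (28, -28) mm, 60 mm above the bench.
- pin_near (a point): Top of the other such pin, at jig (-28, 28) mm, 60 mm above the bench.
- nest_plate: Loose aluminium plate 88 (x) by 110 (y) by 14 mm, 0.35 kg, with 12 mm holes over the pins. Origin under its centre, z up. On top a black bar handle along y: 12 mm thick, 74 long, 14 high, its middle 39 mm above the underside, on two posts at y = -29 and 29 mm. Starts on the jig's ribs, underside 16 mm above the bench, its origin and axes along the jig's, under the lever's tongue.
- lever (a joint): Clamp lever on an upright hinge, rad: 0 clamped, 1.571 fully open at a stop; starts at 0 to 0.3; grows clockwise seen from above. Its tongue, 76 by 20 mm, underside 34 mm above the bench, points along the jig's -y at 0, -x when open; it overhangs the plate by under 16 mm and clears it from 1.1 rad. Stays where left; friction about 1.5 N at the knob.
- lever_pivot (a point): Fixed point on the lever's upright hinge axis, at jig (0, 118) mm, 46 mm above the bench.
- lever_knob (a point): Mid-grip of the lever's upright round black knob, 20 mm thick, 54 to 100 mm above the bench (this point 80), 80 mm from the hinge axis on a 10 mm rod. From above, the rod stands 60 degrees anticlockwise of the jig's +x at lever 0, 15 degrees anticlockwise at 0.785 rad (45 degrees open), 30 degrees clockwise when fully open; three white ticks on the lug mark these.
- rubber_mat: Fixed black rubber mat 110 mm (x) by 140 mm (y), 8 mm thick, flat on the bench near its left far corner. Origin under its centre.
- bar_0: Loose grey painted metal test bar, 84 mm (its x) by 30 mm (y) by 18 mm thick, 0.11 kg, plain, with a dark dot near one end; lies flat on the bench between mat and jig. Origin under its centre, z up. Two or three of the three bars are there.
- bar_1: Loose grey painted metal test bar, 84 mm (its x) by 30 mm (y) by 18 mm thick, 0.11 kg, plain, with a dark dot near one end; lies flat on the bench between mat and jig. Origin under its centre, z up. Two or three of the three bars are there.
- bar_2: Loose grey painted metal test bar, 84 mm (its x) by 30 mm (y) by 18 mm thick, 0.11 kg, plain, with a dark dot near one end; lies flat on the bench between mat and jig. Origin under its centre, z up. Two or three of the three bars are there.

How it is judged:
By the outcome, as a careful person would: the job done as asked, in the order asked, and still so for the second after the job is handed in, with the robot touching nothing.
Of bar_0, bar_1, bar_2 only 2 to 3 are there at a start; the rules pass over those that are not, and their reading is None.
At some moment in a run one of bar_0, bar_1, bar_2 may be knocked a few centimetres aside while the robot is not near it.
Once in a run the grip may slacken for a moment while it holds something.
It also fails if it takes over 210 s, if anything falls off the work surface, if the arm or the gripper's body presses on something with over 40 N, if the wrist force passes 120 N, or if a joint passes its speed limit or range.

## Working session

There is one attempt and no reset: what is moved stays moved. The work goes in short steps, Python scripts to look and compute and a tool call to move; the robot and the scene stay as the last step left them, time stands still between calls to the robot, and variables do not carry over. Pictures are saved under pics/ and viewed, about 12 in all and at most 16, crops included, and the job is handed in when it is done.

Besides the shell and the picture viewer there is one more tool, called as name(argument=value, ...), one argument or row to a line, values as JSON. arm_command: Moves the arm, as the interface text tells. Its arguments: {"type":"object","properties":{"increments":{"type":"array","items":{"type":"object","properties":{"gripper":{"type":"number"},"slide":{"type":"array","items":{"type":"number"}},"yaw":{"type":"number"}}}},"grip_force":{"type":"number"}},"required":["increments"]}

```bash
ls; mkdir -p pics; cat > h.py <<'E'
import numpy as np, cv2
from station import readout, imaging, job
def snap(name, fn=None):
    c=imaging.camera(name)
    if fn: cv2.imwrite('pics/'+fn, c['color'][:,:,::-1])
    np.savez(''+name+'.npz', **{k:np.asarray(v) for k,v in c.items()})
    return c
def load(name): return dict(np.load(''+name+'.npz'))
def ray(c,uv,z):
    """pixels -> world xy at height z"""
    uv=np.atleast_2d(np.array(uv,float)); R=cv2.Rodrigues(np.array(c['rvec'],float))[0]; t=np.array(c['tvec'],float).ravel()
    d=(np.linalg.inv(c['mtx'])@np.c_[uv,np.ones(len(uv))].T).T@R; o=-R.T@t
    return o+d*((z-o[2])/d[:,2])[:,None]
def proj(c,P):
    return cv2.projectPoints(np.array(P,float).reshape(-1,1,3),np.array(c['rvec'],float),np.array(c['tvec'],float),np.array(c['mtx'],float),None)[0].reshape(-1,2)
E
python3 - <<'E'
from h import *
for n in ['scene','side','wrist']:
    c=snap(n,n+'0.png'); R=cv2.Rodrigues(np.array(c['rvec'],float))[0]; print(n,(-R.T@np.array(c['tvec']).ravel()).round(3),R[2].round(2),c['mtx'][0][0])
print(readout.get_obs())
E
```

```text
pics
scene [0.593 0.795 0.801] [-0.09 -0.72 -0.69] 536.0959790176278
side [1.238 0.101 0.801] [-0.7  -0.06 -0.71] 601.8606670952379
wrist [0.55  0.08  0.385] [-0.   -0.28 -0.96] 341.19333842172523
{'time_s': 0.15, 'qpos': array([-6.66093828e-02,  3.00353676e-01,  1.52143282e+00, -1.82854013e-05,
        1.32071989e+00, -6.66267434e-02]), 'joint_vel': array([ 0.00014554, -0.00174227, -0.00274449,  0.00013671,  0.00183954,
       -0.00133483]), 'tau': array([-2.50185103e-04, -5.31960297e+01, -3.52822959e+01,  7.07691838e-02,
        2.35654798e-02, -3.66386917e-05]), 'ee_pos': array([5.49795387e-01, 7.50019183e-07, 2.05013466e-01]), 'eef_rot': array([-3.14067977e+00, -4.31609962e-05,  1.57081820e+00]), 'force': array([ 0.51290545, -0.79841016, -0.21231403]), 'moment': array([ 0.00600398,  0.03446289, -0.01108089]), 'grip_width': 0.0938748060474465}
```

View pics/scene0.png

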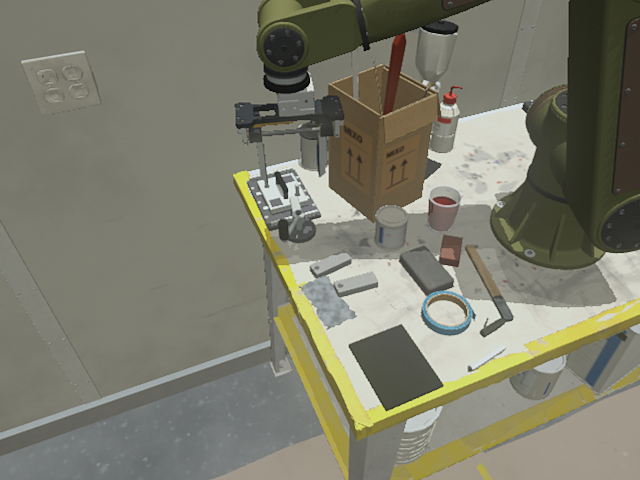

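View pics/side0.png

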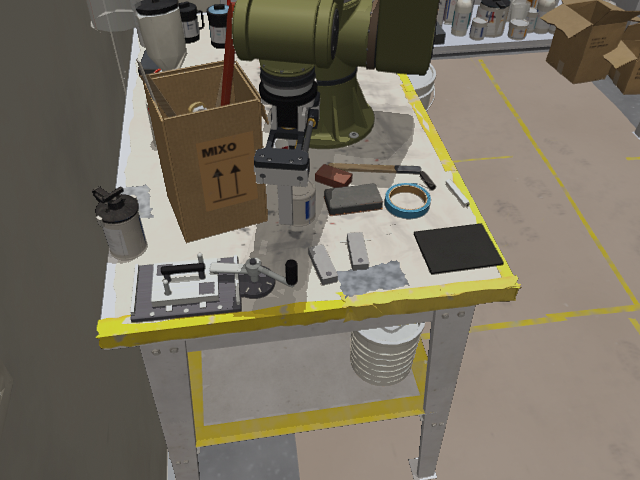

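```bash
python3 - <<'E'
from h import *
c=load('side')['color'][215:325,95:310,::-1]
d=load('side')['color'][215:325,295:510,::-1]
w=cv2.resize(load('wrist')['color'][:,:,::-1],(400,300))
a=np.zeros((590,800,3),np.uint8)
k=cv2.resize(c,None,fx=3.72,fy=2.6,interpolation=cv2.INTER_CUBIC)
a[:286,:800]=k[:286,:800]; a[290:,:400]=w[:300]
a[290:495,400:800]=cv2.resize(d,(400,205),interpolation=cv2.INTER_CUBIC)
cv2.imwrite('pics/comb.png',a)
E
```

```text
(no output)
```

View pics/comb.png

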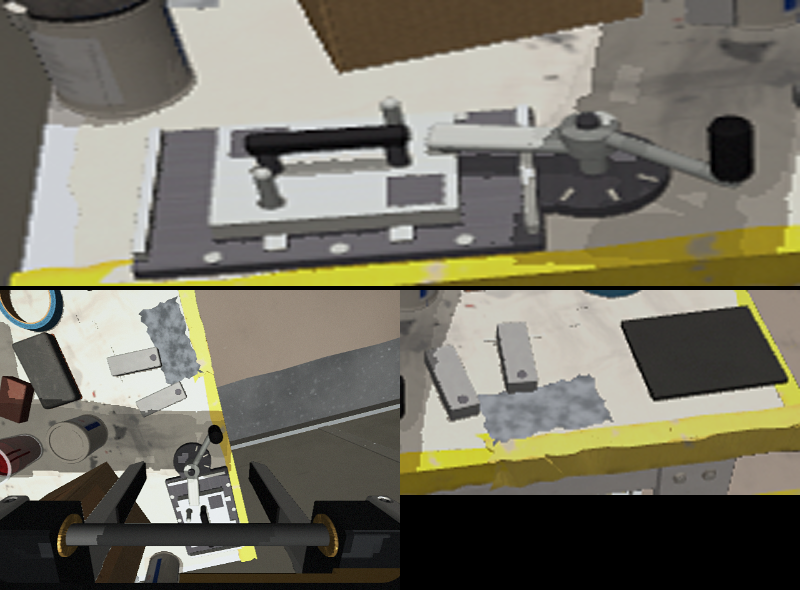

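```bash
python3 - <<'E'
from h import *
c=load('side')
def f(u,v,z): return ray(c,[95+u/3.72,215+v/2.6],z)[0].round(4)
a=f(262,172,.060);b=f(391,102,.060);print('pins',a,b,(a+b)/2,'dist',np.linalg.norm(a-b),'.0792','yaw',np.arctan2(*( (b-a)[[1,0]]))-np.arctan2(56,-56))
e=f(135,275,.0);g=f(545,248,.0);print('edge',e,g,np.linalg.norm(e-g))
print('knob',f(731,122,.1),'pivot',f(587,118,.056))
def k(u,v,z): return ray(c,[295+(u-400)*215/400,215+(v-290)*110/205],z)[0].round(4)
for p in [(622,321),(742,306),(788,380),(656,398)]: print('mat',k(*p,.008))
for n,q in {'A':[(427,354),(447,348),(479,397),(456,409)],'B':[(499,323),(527,321),(536,379),(509,381)]}.items():
    P=np.array([k(*p,.018) for p in q]); print(n,P.mean(0),[np.linalg.norm(P[i]-P[i-1]).round(4) for i in range(4)],np.degrees(np.arctan2(*((P[3]+P[2]-P[0]-P[1])[[1,0]]))))
E
```

```text
pins [ 0.6013 -0.2051  0.06  ] [ 0.534  -0.1632  0.06  ] [ 0.56765 -0.18415  0.06   ] dist 0.07927736120734587 .0792 yaw 0.22853704659748075
edge [ 0.6428 -0.262   0.    ] [ 0.601 -0.083  0.   ] 0.1838157773424251
knob [0.5731 0.0012 0.1   ] pivot [ 0.5349 -0.0715  0.056 ]
mat [0.3798 0.2126 0.008 ]
mat [0.3427 0.3387 0.008 ]
mat [0.4468 0.3742 0.008 ]
mat [0.4853 0.2437 0.008 ]
A [0.487625 0.045625 0.018   ] [np.float64(0.0781), np.float64(0.0216), np.float64(0.0727), np.float64(0.0271)] 28.41924174427209
B [0.44465 0.1072  0.018  ] [np.float64(0.0816), np.float64(0.0289), np.float64(0.0818), np.float64(0.0265)] 9.50842622504188
```

```bash
python3 - <<'E'
from h import *
c=load('side'); s=load('scene')
for n,cc,p in [('side botL',c,(187,240)),('side botR',c,(268,217)),('scene bot near',s,(376,218)),('scene botL',s,(331,198)),('scene botR',s,(420,193))]: print(n,ray(cc,p,0)[0].round(3))
for z in (.2,.22,.25,.28,.3): print(z,ray(c,(150,84),z)[0].round(3),ray(c,(260,68),z)[0].round(3),ray(s,(379,123),z)[0].round(3))
E
```

```text
side botL [ 0.442 -0.218  0.   ]
side botR [ 0.361 -0.075 -0.   ]
scene bot near [ 0.364 -0.088  0.   ]
scene botL [ 0.454 -0.173  0.   ]
scene botR [ 0.243 -0.16   0.   ]
0.2 [ 0.225 -0.318  0.2  ] [ 0.138 -0.117  0.2  ] [ 0.354 -0.161  0.2  ]
0.22 [ 0.259 -0.304  0.22 ] [ 0.174 -0.11   0.22 ] [ 0.362 -0.129  0.22 ]
0.25 [ 0.309 -0.283  0.25 ] [ 0.229 -0.099  0.25 ] [ 0.374 -0.081  0.25 ]
0.28 [ 0.36  -0.262  0.28 ] [ 0.284 -0.088  0.28 ] [ 0.386 -0.034  0.28 ]
0.3 [ 0.394 -0.248  0.3  ] [ 0.321 -0.081  0.3  ] [ 0.394 -0.002  0.3  ]
```

arm_command(
  increments=[
    {"slide": [0.023, 0.001, -0.03], "gripper": 1},
    {"slide": [0.023, 0.001, -0.07], "gripper": 1},
    {"slide": [0.023, 0.001, -0.1], "gripper": 1},
    {"slide": [0.023, 0.001, -0.125], "gripper": 1},
    {"slide": [0.023, 0.001, -0.144], "gripper": 1},
    {"slide": [0.023, 0.001, -0.144], "gripper": 1},
  ],
)

```text
invalid input
```

```bash
python3 - <<'E'
from h import *
c=snap('wrist','w1.png'); s=snap('side')['color'][195:325,95:325,::-1]
a=np.r_[cv2.resize(c['color'][:,:,::-1],(440,330)).repeat(1,0)]
b=cv2.resize(s,(440,248),interpolation=cv2.INTER_CUBIC)
cv2.imwrite('pics/c1.png',np.r_[a,b])
E
```

```text
(no output)
```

View pics/c1.png

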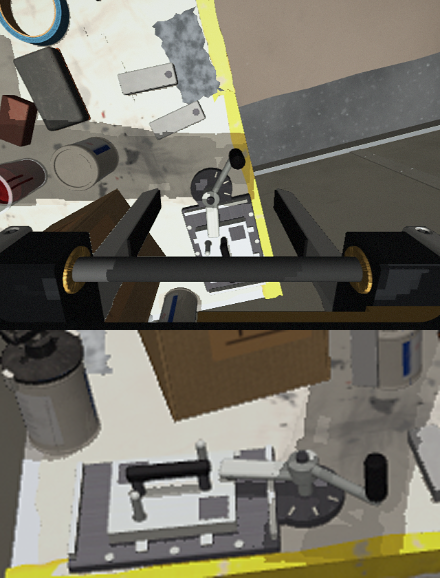

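arm_command(
  increments=[
    {"slide": [0.023, 0.001, -0.03], "yaw": 0.0, "gripper": 1.0},
    {"slide": [0.023, 0.001, -0.07], "yaw": 0.0, "gripper": 1.0},
    {"slide": [0.023, 0.001, -0.1], "yaw": 0.0, "gripper": 1.0},
    {"slide": [0.023, 0.001, -0.125], "yaw": 0.0, "gripper": 1.0},
    {"slide": [0.023, 0.001, -0.144], "yaw": 0.0, "gripper": 1.0},
    {"slide": [0.023, 0.001, -0.144], "yaw": 0.0, "gripper": 1.0},
  ],
  grip_force=15,
)

```text
time_s: 1.0
ee_pos: [0.5724, 0.001, 0.0604]
eef_rot: [-3.14, -0.0, 1.571]
force: [0.1, 0.7, 0.4]
grip_width: 0.094
```

arm_command(
  increments=[
    {"slide": [0, 0, 0], "yaw": 0, "gripper": 0},
    {"slide": [0, 0, 0], "yaw": 0, "gripper": 0},
    {"slide": [0, 0, 0], "yaw": 0, "gripper": 0},
    {"slide": [0, 0, 0], "yaw": 0, "gripper": 0},
    {"slide": [0, 0, 0], "yaw": 0, "gripper": 0},
    {"slide": [0, 0, 0], "yaw": 0, "gripper": 0},
  ],
  grip_force=15,
)

```text
time_s: 1.75
ee_pos: [0.573, 0.001, 0.0615]
eef_rot: [-3.142, 0.0, 1.571]
force: [0.0, 0.1, 0.3]
grip_width: 0.0375
```

```bash
python3 - <<'E'
from h import *
c=snap('wrist','w1.png'); s=snap('side')['color'][195:325,95:325,::-1]
a=cv2.resize(c['color'][:,:,::-1],(440,330))
b=cv2.resize(s,(440,248),interpolation=cv2.INTER_CUBIC)
cv2.imwrite('pics/c2.png',np.r_[a,b])
E
```

```text
(no output)
```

View pics/c2.png

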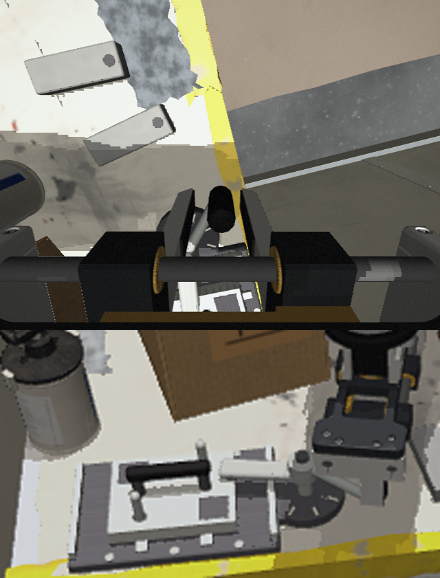

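arm_command(
  increments=[
    {"slide": [0, 0, 0], "yaw": 0, "gripper": 0},
    {"slide": [0, 0, 0], "yaw": 0, "gripper": 0},
    {"slide": [0, 0, 0], "yaw": 0, "gripper": 0},
    {"slide": [0, 0, 0], "yaw": 0, "gripper": 0},
  ],
  grip_force=15,
)

```text
time_s: 2.35
ee_pos: [0.5733, 0.0012, 0.0616]
eef_rot: [3.141, -0.0, 1.571]
force: [3.1, 4.2, -0.8]
grip_width: 0.0198
```

```bash
python3 - <<'E'
from h import *
print(readout.get_obs()['force'],readout.get_obs()['ee_pos'])
# arc: pivot from pins frame
piv=np.array([.538,-.0705]); k=np.array(readout.get_obs()['ee_pos'])[:2]; d=k-piv; print(np.hypot(*d),np.degrees(np.arctan2(d[1],d[0])))
a0=np.arctan2(d[1],d[0]); r=.08
for a in np.linspace(a0,np.radians(13.1-30),13)[1:]: print(np.degrees(a).round(1),(piv+r*np.array([np.cos(a),np.sin(a)])-k).round(4))
E
```

```text
[ 3.082061    4.19115718 -0.81971356] [0.57325839 0.00124443 0.06156957]
0.07994008072821208 63.82845584050485
57.1 [ 0.0082 -0.0046]
50.4 [ 0.0158 -0.0101]
43.6 [ 0.0226 -0.0165]
36.9 [ 0.0287 -0.0237]
30.2 [ 0.0339 -0.0315]
23.5 [ 0.0381 -0.0399]
16.7 [ 0.0414 -0.0487]
10.0 [ 0.0435 -0.0578]
3.3 [ 0.0446 -0.0672]
-3.4 [ 0.0446 -0.0766]
-10.2 [ 0.0435 -0.0859]
-16.9 [ 0.0413 -0.095 ]
```

arm_command(
  increments=[
    {"slide": [0.008, -0.005, 0], "yaw": 0, "gripper": 0},
    {"slide": [0.016, -0.01, 0], "yaw": 0, "gripper": 0},
    {"slide": [0.0225, -0.0165, 0], "yaw": 0, "gripper": 0},
    {"slide": [0.0285, -0.0235, 0], "yaw": 0, "gripper": 0},
    {"slide": [0.034, -0.0315, 0], "yaw": 0, "gripper": 0},
    {"slide": [0.038, -0.04, 0], "yaw": 0, "gripper": 0},
    {"slide": [0.0415, -0.0485, 0], "yaw": 0, "gripper": 0},
    {"slide": [0.0415, -0.0485, 0], "yaw": 0, "gripper": 0},
  ],
  grip_force=8,
)

```text
time_s: 3.35
ee_pos: [0.6147, -0.0485, 0.0612]
eef_rot: [3.141, 0.001, 1.57]
force: [1.4, -2.3, -3.9]
grip_width: 0.02
```

arm_command(
  increments=[
    {"slide": [0.002, -0.009, 0], "yaw": 0, "gripper": 0},
    {"slide": [0.003, -0.0185, 0], "yaw": 0, "gripper": 0},
    {"slide": [0.003, -0.028, 0], "yaw": 0, "gripper": 0},
    {"slide": [0.002, -0.0375, 0], "yaw": 0, "gripper": 0},
    {"slide": [0.0, -0.046, 0], "yaw": 0, "gripper": 0},
    {"slide": [-0.001, -0.049, 0], "yaw": 0, "gripper": 0},
    {"slide": [-0.001, -0.049, 0], "yaw": 0, "gripper": 0},
  ],
)

```text
time_s: 4.22
ee_pos: [0.6152, -0.0977, 0.0615]
eef_rot: [3.137, 0.002, 1.57]
force: [16.0, -4.4, -11.8]
grip_width: 0.0228
```

```bash
python3 - <<'E'
from h import *
c=snap('wrist','w1.png'); s=snap('side')['color'][195:325,95:325,::-1]
a=cv2.resize(c['color'][:,:,::-1],(440,330))
b=cv2.resize(s,(440,248),interpolation=cv2.INTER_CUBIC)
cv2.imwrite('pics/c3.png',np.r_[a,b])
E
```

```text
(no output)
```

View pics/c3.png

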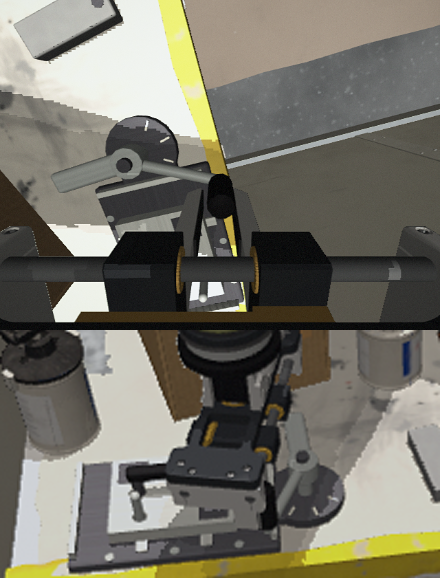

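arm_command(
  increments=[
    {"slide": [0, 0, 0], "yaw": 0, "gripper": 0.5},
    {"slide": [0, 0, 0], "yaw": 0, "gripper": 0.5},
    {"slide": [0, 0, 0], "yaw": 0, "gripper": 0.5},
    {"slide": [0, 0, 0.04], "yaw": 0, "gripper": 0.6},
    {"slide": [0, 0, 0.08], "yaw": 0, "gripper": 1},
    {"slide": [0, 0.04, 0.12], "yaw": 0, "gripper": 1},
    {"slide": [-0.02, 0.08, 0.14], "yaw": 0.1, "gripper": 1},
    {"slide": [-0.02, 0.08, 0.14], "yaw": 0.229, "gripper": 1},
  ],
)

```text
time_s: 5.32
ee_pos: [0.5933, -0.0142, 0.2039]
eef_rot: [3.138, 0.001, 1.806]
force: [1.2, -0.7, 0.1]
grip_width: 0.0921
```

```bash
python3 - <<'E'
from h import *
c=snap('wrist','w2.png'); s=snap('side')['color'][220:330,110:290,::-1]
a=cv2.resize(c['color'][:,:,::-1],(400,300))
b=cv2.resize(s,(800,290),interpolation=cv2.INTER_CUBIC)
m=np.zeros((590,800,3),np.uint8); m[:300,:400]=a; m[300:]=b
w=c['color'][140:440,160:560,::-1]; m[:300,400:]=w
cv2.imwrite('pics/c4.png',m); print(readout.get_obs()['ee_pos'])
E
```

```text
[ 0.59342235 -0.01598331  0.20206238]
```

View pics/c4.png

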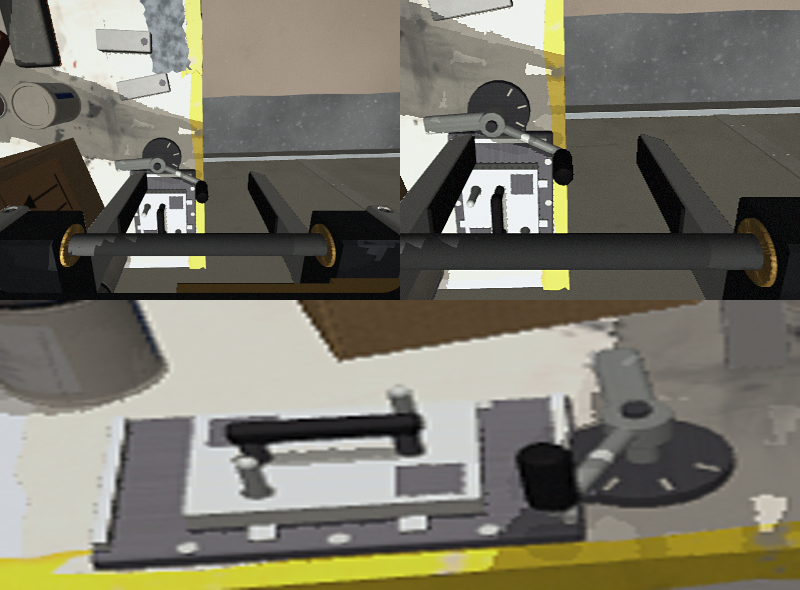

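```bash
python3 - <<'E'
from h import *
c=load('side')
def f(u,v,z): return ray(c,[110+u*.225,220+(v-300)*110/290],z)[0].round(4)
a=f(247,463,.06);b=f(399,391,.06);m=(a+b)/2;yaw=np.arctan2(*((b-a)[[1,0]]))-np.arctan2(56,-56);print('pins',a,b,m,np.linalg.norm(a-b),yaw)
Rj=np.array([[np.cos(yaw),-np.sin(yaw)],[np.sin(yaw),np.cos(yaw)]])
piv=m[:2]+Rj@[0,.118]; print('pivot pred',piv)
k=f(546,457,.1); d=k[:2]-piv; print('knob',k,np.hypot(*d),'lever',60-np.degrees(np.arctan2(d[1],d[0])-yaw))
t=f(613,355,.042); d=t[:2]-piv; print('tongue',t,np.hypot(*d),np.degrees(np.arctan2(d[1],d[0])-yaw),'(-180 wanted)')
print('handle ends',f(230,427,.062),f(420,418,.062))
print('jig far edge',f(97,562,.0),f(585,528,.0), 'plate front corners',f(187,510,.03),f(484,495,.03))
print('marks check: predicted jig corners px crop')
P=[np.r_[m[:2]+Rj@[x,y],z] for x,y,z in [(.062,-.092,0.012),(.062,.092,.012),(.044,-.055,.03),(.044,.055,.03),(0,-.037,.062),(0,.037,.062)]]
q=proj(c,P); print(np.c_[(q[:,0]-110)/.225,(q[:,1]-220)*290/110+300].round(0))
E
```

```text
pins [ 0.6027 -0.2045  0.06  ] [ 0.5348 -0.1636  0.06  ] [ 0.56875 -0.18405  0.06   ] 0.07926676478827677 0.2432478124104902
pivot pred [ 0.54032898 -0.06952382]
knob [ 0.621  -0.0851  0.1   ] 0.08216100421752955 lever 84.86541564271805
tongue [ 0.4743 -0.092   0.042 ] 0.06974958779001966 -175.13856581576255 (-180 wanted)
handle ends [ 0.5751 -0.2185  0.062 ] [ 0.5596 -0.1493  0.062 ]
jig far edge [ 0.6398 -0.262   0.    ] [ 0.5925 -0.0844  0.    ] plate front corners [ 0.6182 -0.2282  0.03  ] [ 0.594  -0.1205  0.03  ]
marks check: predicted jig corners px crop
[[ 90. 565.]
 [588. 534.]
 [185. 518.]
 [483. 500.]
 [224. 430.]
 [423. 418.]]
```

arm_command(
  increments=[
    {"slide": [0.0385, -0.0285, 0], "yaw": 0, "gripper": 0},
    {"slide": [0.0385, -0.0285, 0], "yaw": 0, "gripper": 0},
    {"slide": [0.0385, -0.0285, 0], "yaw": 0, "gripper": 0},
    {"slide": [0.0385, -0.0285, 0], "yaw": 0, "gripper": 0},
    {"slide": [0.0385, -0.0285, -0.03], "yaw": 0, "gripper": 0},
    {"slide": [0.0385, -0.0285, -0.07], "yaw": 0, "gripper": 0},
    {"slide": [0.0385, -0.0285, -0.11], "yaw": 0, "gripper": 0},
    {"slide": [0.0385, -0.0285, -0.131], "yaw": 0, "gripper": 0},
  ],
)

```text
time_s: 6.42
ee_pos: [0.6309, -0.0445, 0.0686]
eef_rot: [-3.14, -0.001, 1.8]
force: [0.6, -0.0, 0.8]
grip_width: 0.0179
```

arm_command(
  increments=[
    {"slide": [-0.003, -0.01, 0], "yaw": 0, "gripper": 0},
    {"slide": [-0.005, -0.018, 0], "yaw": 0, "gripper": 0},
    {"slide": [-0.007, -0.024, 0], "yaw": 0, "gripper": 0},
    {"slide": [-0.008, -0.028, 0], "yaw": 0, "gripper": 0},
    {"slide": [-0.009, -0.031, 0], "yaw": 0, "gripper": 0},
    {"slide": [-0.009, -0.031, 0], "yaw": 0, "gripper": 0},
  ],
)

```text
time_s: 7.18
ee_pos: [0.6251, -0.0714, 0.0721]
eef_rot: [3.135, -0.005, 1.801]
force: [12.4, 30.9, 1.0]
grip_width: 0.0005
```

arm_command(
  increments=[
    {"slide": [0.005, 0.02, 0], "yaw": 0, "gripper": 0},
    {"slide": [0.005, 0.02, 0.05], "yaw": 0, "gripper": 0.6},
    {"slide": [0.005, 0.02, 0.1], "yaw": 0, "gripper": 0.6},
    {"slide": [-0.02, -0.03, 0.1], "yaw": 0, "gripper": 0.6},
    {"slide": [-0.04, -0.07, 0.1], "yaw": 0, "gripper": 0.6},
    {"slide": [-0.055, -0.108, 0.1], "yaw": 0, "gripper": 0.6},
    {"slide": [-0.055, -0.108, 0.07], "yaw": 0, "gripper": 0.6},
    {"slide": [-0.055, -0.108, 0.05], "yaw": 0, "gripper": 0.6},
  ],
)

```text
time_s: 8.18
ee_pos: [0.5675, -0.1846, 0.1199]
eef_rot: [-3.141, 0.0, 1.799]
force: [-0.4, -0.0, 0.8]
grip_width: 0.0566
```

```bash
python3 - <<'E'
from h import *
c=snap('wrist'); s=snap('side')['color'][200:330,110:310,::-1]
a=cv2.resize(c['color'][:,:,::-1],(520,390))
b=cv2.resize(s,(520,210),interpolation=cv2.INTER_CUBIC)
cv2.imwrite('pics/c5.png',np.r_[a,b]); print(readout.get_obs()['ee_pos'],readout.get_obs()['grip_width'])
E
```

```text
[ 0.56701473 -0.18392383  0.1188424 ] 0.056518109620228865
```

View pics/c5.png

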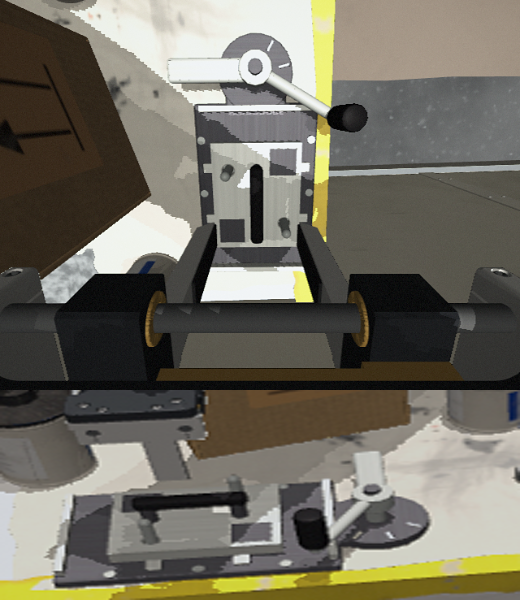

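```bash
python3 - <<'E'
from h import *
c=load('wrist'); k=640/520
f=lambda u,v,z: ray(c,[u*k,v*k],z)[0]
p,q=f(257.5,165,.062),f(257,243,.062); print('handle',p,q,(p+q)/2,np.linalg.norm(p-q),'yaw',np.arctan2(-(p-q)[0],(p-q)[1]))
a=f(285,219,.06);b=f(230,167,.06);m=(a+b)/2;yaw=np.arctan2(*((b-a)[[1,0]]))-np.arctan2(56,-56);print('pins',m,np.linalg.norm(a-b),yaw)
for L,R_ in [((196,105),(313,105)),((212,141),(301,141))]: 
  z=.022 if L[1]==105 else .03
  p,q=f(*L,z),f(*R_,z); print('edge',p,q,np.linalg.norm(p-q),np.arctan2((q-p)[1],(q-p)[0]))
P=f(255,66,.055);K=f(350,114,.1);T=f(170,71,.042);
for n,d in(('knob',K-P),('tongue',T-P)): print(n,np.hypot(*d[:2]),np.degrees(np.arctan2(d[1],d[0])))
print('pivot',P)
E
```

```text
handle [ 0.55949903 -0.14744763  0.062     ] [ 0.57586376 -0.21981244  0.062     ] [ 0.56768139 -0.18363004  0.062     ] 0.07419212185980373 yaw 0.22240119870786704
pins [ 0.56616416 -0.17307572  0.06      ] 0.06949428400908426 0.2369112139171321
edge [ 0.49092621 -0.11126492  0.022     ] [ 0.59974443 -0.08603261  0.022     ] 0.11170529898731951 0.2278491904386753
edge [ 0.51304949 -0.14016793  0.03      ] [ 0.59631305 -0.12086328  0.03      ] 0.08547216158016592 0.22782469332821012
knob 0.07586855264252473 -16.48677125287427
tongue 0.07303667293269854 -165.41505683266448
pivot [ 0.53943721 -0.0701204   0.055     ]
```

arm_command(
  increments=[
    {"slide": [0, 0, -0.03], "yaw": 0, "gripper": 0.6},
    {"slide": [0, 0, -0.06], "yaw": 0, "gripper": 0.6},
    {"slide": [0, 0, -0.084], "yaw": 0, "gripper": 0.6},
    {"slide": [0, 0, -0.084], "yaw": 0, "gripper": 0},
    {"slide": [0, 0, -0.084], "yaw": 0, "gripper": 0},
    {"slide": [0, 0, -0.084], "yaw": 0, "gripper": 0},
    {"slide": [0, 0, -0.084], "yaw": 0, "gripper": 0},
    {"slide": [0, 0, -0.084], "yaw": 0, "gripper": 0},
  ],
  grip_force=10,
)

```text
time_s: 9.28
ee_pos: [0.568, -0.1841, 0.0369]
eef_rot: [3.142, 0.0, 1.8]
force: [-1.5, 0.2, 2.3]
grip_width: 0.0118
```

arm_command(
  increments=[
    {"slide": [0, 0, 0], "yaw": 0, "gripper": 0},
    {"slide": [0, 0, 0], "yaw": 0, "gripper": 0},
    {"slide": [0, 0, 0], "yaw": 0, "gripper": 0},
  ],
  grip_force=10,
)

```text
time_s: 9.65
ee_pos: [0.568, -0.1841, 0.0369]
eef_rot: [3.142, 0.0, 1.8]
force: [-2.9, 0.2, 5.9]
grip_width: 0.0121
```

arm_command(
  increments=[
    {"slide": [0, 0, 0], "yaw": 0, "gripper": 0},
    {"slide": [0, 0, 0], "yaw": 0, "gripper": 0},
    {"slide": [0, 0, 0.003], "yaw": 0, "gripper": 0},
    {"slide": [0, 0, 0.006], "yaw": 0, "gripper": 0},
  ],
  grip_force=40,
)

```text
time_s: 10.15
ee_pos: [0.5678, -0.1839, 0.0422]
eef_rot: [-3.141, -0.001, 1.8]
force: [-0.7, -0.4, -3.9]
grip_width: 0.0113
```

arm_command(
  increments=[
    {"slide": [0, 0, 0.006], "yaw": 0, "gripper": 0},
    {"slide": [0, 0, 0.012], "yaw": 0, "gripper": 0},
    {"slide": [0, 0, 0.018], "yaw": 0, "gripper": 0},
    {"slide": [0, 0, 0.024], "yaw": 0, "gripper": 0},
  ],
)

```text
time_s: 10.65
ee_pos: [0.568, -0.184, 0.0669]
eef_rot: [3.141, 0.0, 1.8]
force: [0.6, -0.6, -4.4]
grip_width: 0.0116
```

arm_command(
  increments=[
    {"slide": [0, 0, 0.008], "yaw": 0, "gripper": 0},
    {"slide": [0, 0, 0.018], "yaw": 0, "gripper": 0},
    {"slide": [0, 0, 0.035], "yaw": 0, "gripper": 0},
    {"slide": [0, 0, 0.06], "yaw": 0, "gripper": 0},
    {"slide": [0, 0, 0.09], "yaw": 0, "gripper": 0},
    {"slide": [0, 0, 0.12], "yaw": 0, "gripper": 0},
    {"slide": [0, 0, 0.134], "yaw": 0, "gripper": 0},
    {"slide": [0, 0, 0.134], "yaw": 0, "gripper": 0},
  ],
)

```text
time_s: 11.65
ee_pos: [0.5682, -0.184, 0.2012]
eef_rot: [3.14, 0.001, 1.8]
force: [0.1, 0.6, -5.0]
grip_width: 0.0115
```

```bash
python3 - <<'E'
from h import *
c=snap('wrist'); s=snap('side'); n=snap('scene')
a=cv2.resize(c['color'][:,:,::-1],(400,300))
b=cv2.resize(s['color'][160:330,100:326,::-1],(400,300),interpolation=cv2.INTER_CUBIC)
d=cv2.resize(s['color'][215:305,380:515,::-1],(420,280),interpolation=cv2.INTER_CUBIC)
e=cv2.resize(n['color'][310:420,340:490,::-1],(380,280),interpolation=cv2.INTER_CUBIC)
cv2.imwrite('pics/c6.png',np.r_[np.c_[a,b],np.c_[d,e]])
E
```

```text
Traceback (most recent call last):
ValueError: all the input array dimensions except for the concatenation axis must match exactly, but along dimension 1, the array at index 0 has size 420 and the array at index 1 has size 380
```

```bash
python3 - <<'E'
from h import *
c=load('wrist'); s=load('side'); n=load('scene')
a=cv2.resize(c['color'][:,:,::-1],(400,300))
b=cv2.resize(s['color'][160:330,100:326,::-1],(400,300),interpolation=cv2.INTER_CUBIC)
d=cv2.resize(s['color'][215:305,380:515,::-1],(420,280),interpolation=cv2.INTER_CUBIC)
e=cv2.resize(n['color'][310:420,340:490,::-1],(380,280),interpolation=cv2.INTER_CUBIC)
cv2.imwrite('pics/c6.png',np.vstack([np.hstack([a,b]),np.hstack([d,e])]))
# automatic mat fit: dark pixels -> minAreaRect in world at z=.008
for nm,cc,roi in (('side',s,(220,290,400,510)),('scene',n,(315,415,340,450))):
    g=cc['color'].max(2); m=np.zeros_like(g); r=roi; m[r[0]:r[1],r[2]:r[3]]=(g[r[0]:r[1],r[2]:r[3]]<75)
    k,l,st,_=cv2.connectedComponentsWithStats(m); i=1+st[1:,4].argmax(); ys,xs=np.where(l==i)
    W=ray(cc,np.c_[xs,ys],.008)[:,:2]; print(nm,st[i],cv2.minAreaRect((W*1000).astype(np.float32)))
E
```

```text
side [ 414  224   89   50 3153] ((414.6361999511719, 291.3277282714844), (112.32539367675781, 141.01446533203125), 16.408496856689453)
scene [359 363  84  48 149] ((423.5369873046875, 349.0874938964844), (71.83081817626953, 142.416259765625), 64.4818344116211)
```

View pics/c6.png

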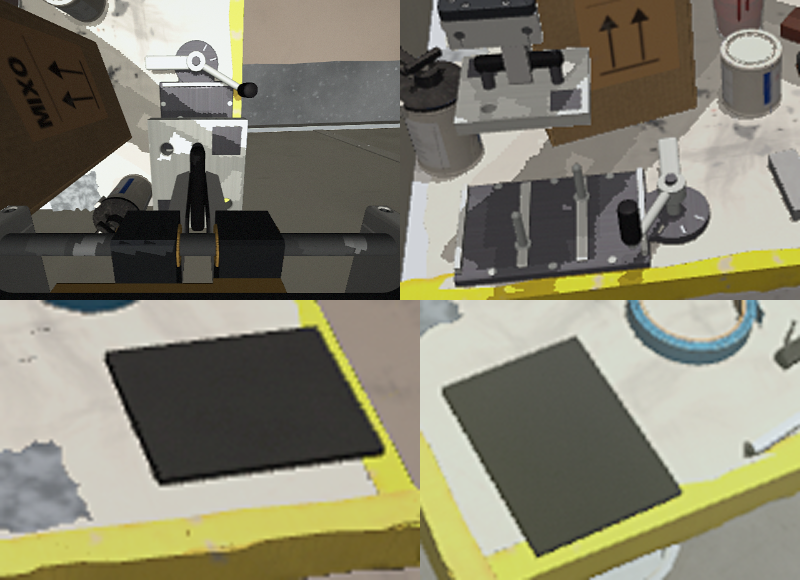

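```bash
python3 - <<'E'
from h import *
n=load('scene')
P=ray(n,[(340+(u-420)*150/380,310+(v-300)*110/280) for u,v in [(442,390),(577,338),(682,491),(540,554)]],.008)[:,:2]*1000
print(P.round(1),cv2.minAreaRect(P.astype(np.float32)),P.mean(0))
s=load('side')
P=ray(s,[(380+u*135/420,215+(v-300)*90/280) for u,v in [(106,354),(316,327),(382,450),(162,480)]],.008)[:,:2]*1000
print(P.round(1),cv2.minAreaRect(P.astype(np.float32)),P.mean(0))
# scene check of a known point: jig pins height .060 at expected
print(proj(n,[[.5348+.0,-.1636,.06]]))
E
```

```text
[[483.8 247.6]
 [379.9 217.3]
 [341.5 347.7]
 [443.2 378.4]] ((412.5570068359375, 297.9694519042969), (108.19686889648438, 136.90939331054688), 16.414819717407227) [412.10654893 297.74984226]
[[381.9 212.1]
 [342.3 344.1]
 [446.8 372.8]
 [485.2 242.8]] ((413.8769836425781, 293.4642028808594), (108.27041625976562, 137.77943420410156), 16.56441879272461) [414.03293129 292.92895008]
[[296.08873763 183.34872486]]
```

arm_command(
  increments=[
    {"slide": [0.0, 0.02, 0], "yaw": 0, "gripper": 0},
    {"slide": [-0.01, 0.06, 0], "yaw": 0, "gripper": 0},
    {"slide": [-0.025, 0.105, 0], "yaw": 0, "gripper": 0},
    {"slide": [-0.045, 0.15, 0], "yaw": 0, "gripper": 0},
    {"slide": [-0.065, 0.195, 0], "yaw": 0, "gripper": 0},
    {"slide": [-0.085, 0.235, 0], "yaw": 0.02, "gripper": 0},
    {"slide": [-0.105, 0.27, 0], "yaw": 0.04, "gripper": 0},
    {"slide": [-0.124, 0.3, 0], "yaw": 0.058, "gripper": 0},
  ],
)

```text
time_s: 12.8
ee_pos: [0.4425, 0.1179, 0.2]
eef_rot: [-3.141, -0.0, 1.859]
force: [0.2, 0.2, -4.7]
grip_width: 0.0117
```

arm_command(
  increments=[
    {"slide": [-0.015, 0.03, 0], "yaw": 0, "gripper": 0},
    {"slide": [-0.03, 0.054, 0], "yaw": 0, "gripper": 0},
    {"slide": [-0.03, 0.054, 0], "yaw": 0, "gripper": 0},
    {"slide": [-0.03, 0.054, 0], "yaw": 0, "gripper": 0},
  ],
)

```text
time_s: 13.3
ee_pos: [0.4138, 0.17, 0.2002]
eef_rot: [-3.141, 0.0, 1.858]
force: [0.7, 0.2, -4.0]
grip_width: 0.0113
```

```bash
python3 - <<'E'
from h import *
c=snap('wrist','w7.png')
g=c['color'].max(2)
print(readout.get_obs()['ee_pos'],readout.get_obs()['eef_rot'],readout.get_obs()['force'])
E
```

```text
[0.41401273 0.16979249 0.20026112] [-3.14133037e+00  9.12211998e-05  1.85771699e+00] [-0.16255078 -0.1713665  -5.05778065]
```

View pics/w7.png

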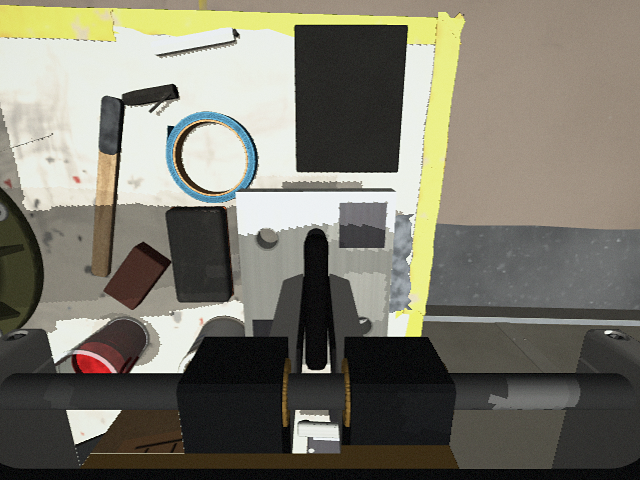

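```bash
python3 - <<'E'
from h import *
c=load('wrist')
g=c['color'].max(2); m=np.zeros_like(g); m[15:182,280:420]=g[15:182,280:420]<75
k,l,st,_=cv2.connectedComponentsWithStats(m); i=1+st[1:,4].argmax(); ys,xs=np.where(l==i)
W=ray(c,np.c_[xs,ys],.008)[:,:2]*1000; print('auto',st[i],cv2.minAreaRect(W.astype(np.float32)))
P=ray(c,[(295,25),(407,25),(399.5,171.5),(296,170.5)],.008)[:,:2]*1000; print(P.round(1),cv2.minAreaRect(P.astype(np.float32)),P.mean(0))
Q=ray(c,[(237,190),(395,190)],.194)[:,:2]; d=Q[1]-Q[0]; print('plate top edge',Q,np.hypot(*d),np.arctan2(d[1],d[0]), 'centre',Q.mean(0)+.055*np.array([d[1],-d[0]])/np.hypot(*d))
E
```

```text
auto [  295    25   113   148 15757] ((412.274658203125, 292.1696472167969), (108.79252624511719, 139.29525756835938), 16.304889678955078)
[[341.4 343.7]
 [444.6 374.2]
 [486.1 241.9]
 [379.2 211.4]] ((413.6081237792969, 293.2716369628906), (111.1760025024414, 138.5760040283203), 15.953371047973633) [412.82449887 292.79815143]
plate top edge [[0.35689072 0.21000317]
 [0.43957549 0.23446079]] 0.0862261327839382 0.28759315802551066 centre [0.41383358 0.16949086]
```

arm_command(
  increments=[
    {"slide": [0, 0.04, 0], "yaw": 0, "gripper": 0},
    {"slide": [-0.001, 0.085, 0], "yaw": 0, "gripper": 0},
    {"slide": [-0.001, 0.1225, -0.02], "yaw": -0.002, "gripper": 0},
    {"slide": [-0.001, 0.1225, -0.06], "yaw": -0.002, "gripper": 0},
    {"slide": [-0.001, 0.1225, -0.1], "yaw": -0.002, "gripper": 0},
    {"slide": [-0.001, 0.1225, -0.13], "yaw": -0.002, "gripper": 0},
    {"slide": [-0.001, 0.1225, -0.15], "yaw": -0.002, "gripper": 0},
    {"slide": [-0.001, 0.1225, -0.16], "yaw": -0.002, "gripper": 0},
  ],
)

```text
time_s: 14.35
ee_pos: [0.413, 0.2918, 0.0393]
eef_rot: [-3.14, 0.0, 1.855]
force: [-0.7, -0.4, -4.3]
grip_width: 0.0111
```

arm_command(
  increments=[
    {"slide": [0, 0, -0.004], "yaw": 0, "gripper": 0},
    {"slide": [0, 0, -0.008], "yaw": 0, "gripper": 0},
    {"slide": [0, 0, -0.0105], "yaw": 0, "gripper": 0},
    {"slide": [0, 0, -0.0115], "yaw": 0, "gripper": 0},
    {"slide": [0, 0, -0.0115], "yaw": 0, "gripper": 0},
  ],
)

```text
time_s: 14.98
ee_pos: [0.4131, 0.2925, 0.0291]
eef_rot: [3.141, -0.0, 1.856]
force: [-0.2, -0.4, -3.8]
grip_width: 0.0116
```

arm_command(
  increments=[
    {"slide": [0, 0, -0.001], "yaw": 0, "gripper": 0},
    {"slide": [0, 0, -0.002], "yaw": 0, "gripper": 0},
    {"slide": [0, 0, -0.002], "yaw": 0, "gripper": 0},
  ],
)

```text
time_s: 15.35
ee_pos: [0.4132, 0.2926, 0.0288]
eef_rot: [3.141, -0.0, 1.856]
force: [-10.3, -6.5, 22.9]
grip_width: 0.0113
```

arm_command(
  increments=[
    {"slide": [0, 0, 0.0015], "yaw": 0, "gripper": 0},
    {"slide": [0, 0, 0.0015], "yaw": 0, "gripper": 0.4},
    {"slide": [0, 0, 0.0015], "yaw": 0, "gripper": 0.4},
    {"slide": [0, 0, 0.0015], "yaw": 0, "gripper": 0.4},
    {"slide": [0, 0, 0.0015], "yaw": 0, "gripper": 0.4},
    {"slide": [0, 0, 0.04], "yaw": 0, "gripper": 0.6},
    {"slide": [0, 0, 0.1], "yaw": 0, "gripper": 0.6},
    {"slide": [0, 0, 0.15], "yaw": 0, "gripper": 0.6},
  ],
  grip_force=10,
)

```text
time_s: 16.35
ee_pos: [0.413, 0.2925, 0.1791]
eef_rot: [3.141, -0.0, 1.856]
force: [-0.5, -0.7, 0.1]
grip_width: 0.0562
```

```bash
python3 - <<'E'
from h import *
s=snap('side'); n=snap('scene')
b=cv2.resize(s['color'][210:310,290:510,::-1],(660,300),interpolation=cv2.INTER_CUBIC)
e=cv2.resize(n['color'][240:415,250:470,::-1],(377,300),interpolation=cv2.INTER_CUBIC)
cv2.imwrite('pics/c8.png',np.vstack([b,np.hstack([e,np.zeros((300,283,3),np.uint8)])]))
E
```

View pics/c8.png

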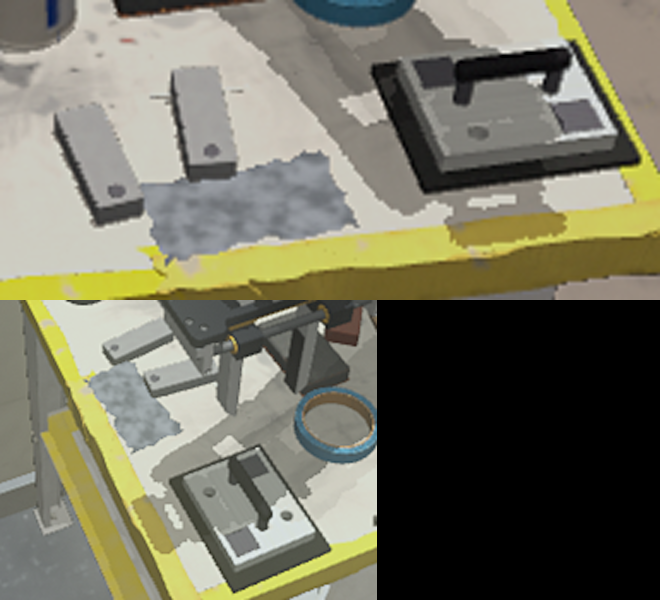

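```bash
python3 - <<'E'
from h import *
s=load('side'); n=load('scene')
def rep(c,q,nm):
    P=ray(c,q,.018)[:,:2]*1000; r=cv2.minAreaRect(P.astype(np.float32)); d=P[2]+P[3]-P[0]-P[1]
    print(nm,P.mean(0).round(1),np.degrees(np.arctan2(d[1],d[0])).round(1),[np.linalg.norm(P[i]-P[i-1]).round(1) for i in range(4)])
f=lambda L:[(290+u/3,210+v/3) for u,v in L]
rep(s,f([(54,115),(99,102),(142,199),(97,210)]),'A'); rep(s,f([(170,69),(214,66),(236,164),(190,170)]),'B')
E
```

```text
A [488.7  45. ] 23.3 [np.float64(82.5), np.float64(30.1), np.float64(84.7), np.float64(28.0)]
B [448.2 105.9] 11.5 [np.float64(88.0), np.float64(28.1), np.float64(85.8), np.float64(28.3)]
```

arm_command(
  increments=[
    {"slide": [0.004, -0.02, 0], "yaw": -0.18, "gripper": 0.5},
    {"slide": [0.008, -0.045, 0], "yaw": -0.36, "gripper": 0.5},
    {"slide": [0.014, -0.075, 0], "yaw": -0.54, "gripper": 0.5},
    {"slide": [0.02, -0.1, 0], "yaw": -0.72, "gripper": 0.5},
    {"slide": [0.024, -0.125, 0], "yaw": -0.9, "gripper": 0.5},
    {"slide": [0.028, -0.15, 0], "yaw": -1.08, "gripper": 0.5},
    {"slide": [0.032, -0.17, 0], "yaw": -1.26, "gripper": 0.5},
    {"slide": [0.034, -0.1865, 0], "yaw": -1.44, "gripper": 0.5},
  ],
)

```text
time_s: 17.45
ee_pos: [0.4468, 0.1052, 0.1761]
eef_rot: [-3.141, 0.001, 0.409]
force: [-0.1, -0.2, 0.7]
grip_width: 0.0466
```

arm_command(
  increments=[
    {"slide": [0, 0, 0], "yaw": -0.16, "gripper": 0.5},
    {"slide": [0, 0, -0.03], "yaw": -0.21, "gripper": 0.5},
    {"slide": [0, 0, -0.0465], "yaw": -0.21, "gripper": 0.5},
    {"slide": [0, 0, -0.0465], "yaw": -0.21, "gripper": 0.5},
  ],
)

```text
time_s: 17.95
ee_pos: [0.4462, 0.1058, 0.129]
eef_rot: [-3.141, 0.003, 0.206]
force: [-0.0, 0.3, 0.2]
grip_width: 0.0472
```

```bash
python3 - <<'E'
from h import *
c=snap('wrist','w9.png'); s=snap('side')
o=readout.get_obs(); print(o['ee_pos'],o['eef_rot'],o['qpos'])
print('bottle',ray(s,(130,259),0))
E
```

```text
[0.44708545 0.10602035 0.13064562] [ 3.14159175e+00 -1.60780625e-06  2.05918882e-01] [ 1.53097297e-01  1.80988327e-01  1.85471395e+00 -9.14316358e-07
  1.10588873e+00  1.51797515e+00]
bottle [[ 5.03172226e-01 -3.09683652e-01 -1.11022302e-16]]
```

View pics/w9.png

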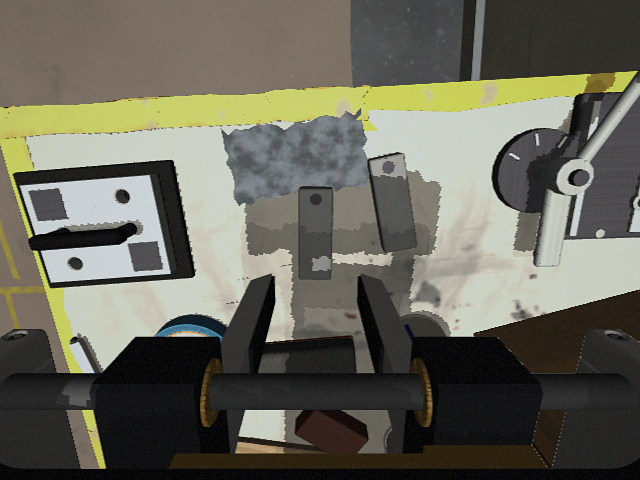

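```bash
python3 - <<'E'
from h import *
c=load('wrist')
def rep(q,nm):
    P=ray(c,q,.018)[:,:2]*1000; d=P[0]+P[1]-P[2]-P[3]
    print(nm,P.mean(0).round(1),np.radians(np.degrees(np.arctan2(d[1],d[0]))).round(3),[np.linalg.norm(P[i]-P[i-1]).round(1) for i in range(4)])
rep([(300,188),(333,187.5),(332,278),(299,279)],'B'); rep([(369,160),(402,153),(416,245),(383,251)],'A')
E
```

```text
B [447.1 104.9] 0.195 [np.float64(83.6), np.float64(28.1), np.float64(83.0), np.float64(30.4)]
A [487.7  45.8] 0.417 [np.float64(81.3), np.float64(27.6), np.float64(81.7), np.float64(29.7)]
```

arm_command(
  increments=[
    {"slide": [0, -0.001, -0.04], "yaw": -0.01, "gripper": 0.5},
    {"slide": [0, -0.001, -0.08], "yaw": -0.01, "gripper": 0.5},
    {"slide": [0, -0.001, -0.11], "yaw": -0.01, "gripper": 0.5},
    {"slide": [0, -0.001, -0.123], "yaw": -0.01, "gripper": 0.5},
    {"slide": [0, -0.001, -0.123], "yaw": -0.01, "gripper": 0},
    {"slide": [0, -0.001, -0.123], "yaw": -0.01, "gripper": 0},
    {"slide": [0, -0.001, -0.123], "yaw": -0.01, "gripper": 0},
    {"slide": [0, -0.001, -0.123], "yaw": -0.01, "gripper": 0},
  ],
  grip_force=25,
)

```text
time_s: 19.05
ee_pos: [0.4478, 0.1052, 0.0086]
eef_rot: [3.142, -0.002, 0.196]
force: [-1.1, 0.6, 7.4]
grip_width: 0.0296
```

arm_command(
  increments=[
    {"slide": [0, 0, 0], "yaw": 0, "gripper": 0},
    {"slide": [0, 0, 0], "yaw": 0, "gripper": 0},
    {"slide": [0, 0, 0.02], "yaw": 0, "gripper": 0},
    {"slide": [0, 0, 0.05], "yaw": 0, "gripper": 0},
    {"slide": [0, 0, 0.1], "yaw": 0, "gripper": 0},
    {"slide": [0, 0, 0.143], "yaw": 0, "gripper": 0},
  ],
  grip_force=30,
)

```text
time_s: 19.8
ee_pos: [0.4469, 0.105, 0.1527]
eef_rot: [3.142, -0.001, 0.196]
force: [0.9, -0.0, -2.1]
grip_width: 0.0296
```

arm_command(
  increments=[
    {"slide": [0.03, -0.04, 0], "yaw": 0, "gripper": 0},
    {"slide": [0.06, -0.085, 0], "yaw": 0.01, "gripper": 0},
    {"slide": [0.085, -0.13, 0], "yaw": 0.02, "gripper": 0},
    {"slide": [0.1, -0.175, 0], "yaw": 0.033, "gripper": 0},
    {"slide": [0.115, -0.22, 0], "yaw": 0.033, "gripper": 0},
    {"slide": [0.121, -0.26, 0], "yaw": 0.033, "gripper": 0},
    {"slide": [0.121, -0.289, 0], "yaw": 0.033, "gripper": 0},
    {"slide": [0.121, -0.289, -0.04], "yaw": 0.033, "gripper": 0},
  ],
)

```text
time_s: 20.8
ee_pos: [0.5692, -0.1866, 0.1128]
eef_rot: [3.138, -0.005, 0.226]
force: [0.6, 0.6, -2.2]
grip_width: 0.0295
```

```bash
python3 - <<'E'
from h import *
c=snap('wrist'); s=snap('side')
a=cv2.resize(c['color'][:,:,::-1],(440,330))
b=cv2.resize(s['color'][195:325,95:325,::-1],(440,260),interpolation=cv2.INTER_CUBIC)
cv2.imwrite('pics/c10.png',np.vstack([a,b])); print(readout.get_obs()['ee_pos'],readout.get_obs()['grip_width'],readout.get_obs()['eef_rot'])
E
```

```text
[ 0.56605541 -0.18372264  0.10713602] 0.029127444679408542 [-3.13808107  0.00505321  0.22801144]
```

View pics/c10.png

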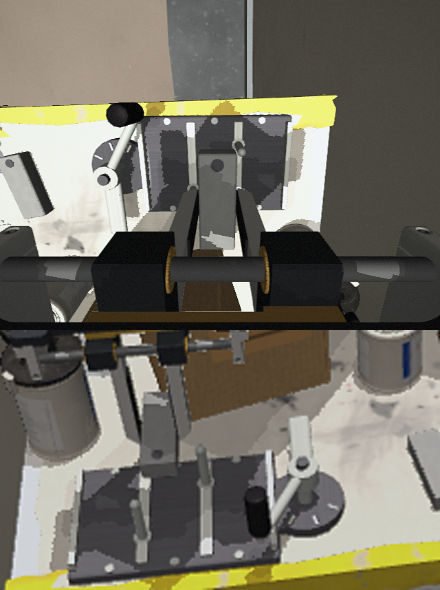

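arm_command(
  increments=[
    {"slide": [0, 0, -0.02], "yaw": 0, "gripper": 0},
    {"slide": [0, 0, -0.04], "yaw": 0, "gripper": 0},
    {"slide": [0, 0, -0.06], "yaw": 0, "gripper": 0},
    {"slide": [0, 0, -0.075], "yaw": 0, "gripper": 0},
    {"slide": [0, 0, -0.083], "yaw": 0, "gripper": 0},
    {"slide": [0, 0, -0.088], "yaw": 0, "gripper": 0},
    {"slide": [0, 0, -0.09], "yaw": 0, "gripper": 0},
    {"slide": [0, 0, -0.09], "yaw": 0, "gripper": 0},
  ],
)

```text
time_s: 21.9
ee_pos: [0.5682, -0.1841, 0.0209]
eef_rot: [3.141, -0.0, 0.229]
force: [-0.0, 0.2, -0.0]
grip_width: 0.0296
```

arm_command(
  increments=[
    {"slide": [0, 0, -0.001], "yaw": 0, "gripper": 0},
    {"slide": [0, 0, -0.001], "yaw": 0, "gripper": 0},
  ],
)

```text
time_s: 22.15
ee_pos: [0.5682, -0.1841, 0.0207]
eef_rot: [3.141, -0.001, 0.229]
force: [-4.1, 1.7, 9.2]
grip_width: 0.0297
```

arm_command(
  increments=[
    {"slide": [0, 0, 0.0005], "yaw": 0, "gripper": 0.42},
    {"slide": [0, 0, 0.0005], "yaw": 0, "gripper": 0.42},
    {"slide": [0, 0, 0.0005], "yaw": 0, "gripper": 0.42},
    {"slide": [0, 0, 0.02], "yaw": 0, "gripper": 0.42},
    {"slide": [0, 0, 0.06], "yaw": 0, "gripper": 0.5},
    {"slide": [0, 0, 0.12], "yaw": 0, "gripper": 0.5},
    {"slide": [-0.015, 0.045, 0.131], "yaw": 0.05, "gripper": 0.5},
    {"slide": [-0.03, 0.09, 0.131], "yaw": 0.1, "gripper": 0.5},
  ],
)

```text
time_s: 23.15
ee_pos: [0.5381, -0.0933, 0.1531]
eef_rot: [3.14, -0.003, 0.329]
force: [1.5, 0.9, -0.1]
grip_width: 0.0472
```

arm_command(
  increments=[
    {"slide": [-0.02, 0.05, 0], "yaw": 0.05, "gripper": 0.5},
    {"slide": [-0.04, 0.1, 0], "yaw": 0.088, "gripper": 0.5},
    {"slide": [-0.05, 0.1395, -0.02], "yaw": 0.088, "gripper": 0.5},
    {"slide": [-0.05, 0.1395, -0.02], "yaw": 0.088, "gripper": 0.5},
  ],
)

```text
time_s: 23.65
ee_pos: [0.4871, 0.0474, 0.1308]
eef_rot: [-3.141, 0.0, 0.42]
force: [0.2, -0.5, 0.2]
grip_width: 0.0471
```

```bash
python3 - <<'E'
from h import *
c=snap('wrist'); s=snap('side')
a=cv2.resize(c['color'][:,:,::-1],(440,330))
b=cv2.resize(s['color'][195:325,95:325,::-1],(440,260),interpolation=cv2.INTER_CUBIC)
cv2.imwrite('pics/c11.png',np.vstack([a,b])); print(readout.get_obs()['ee_pos'],readout.get_obs()['grip_width'],readout.get_obs()['eef_rot'])
E
```

```text
[0.48842738 0.04540461 0.13161145] 0.0470148712423369 [ 3.14092961e+00 -1.22783064e-03  4.17487184e-01]
```

View pics/c11.png

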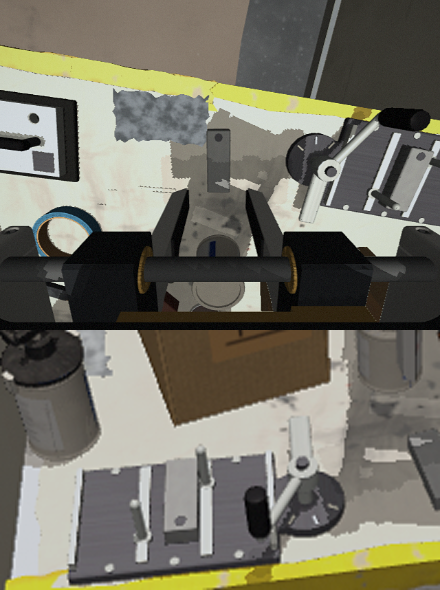

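```bash
python3 - <<'E'
from h import *
c=load('wrist'); k=640/440
P=ray(c,[(u*k,v*k) for u,v in [(207,129),(230,129),(230,192),(207,192)]],.018)[:,:2]; print(P.mean(0),np.linalg.norm(P[0]-P[3]),np.arctan2(*(P[0]-P[3])[::-1]))
n=load('scene')
print('can base',ray(n,[(375,240),(407,236),(392,249)],0).round(3)); 
for z in (.06,.08,.1,.12): print(z,ray(n,[(376,220),(407,217)],z).round(3).tolist(), ray(load('wrist'),[(219*k,275*k)],z).round(3))
E
```

```text
[0.48812628 0.04497305] 0.08457973467396786 0.40792417461270836
can base [[ 0.381 -0.018  0.   ]
 [ 0.31  -0.02   0.   ]
 [ 0.351  0.014  0.   ]]
0.06 [[0.383, -0.016, 0.06], [0.317, -0.015, 0.06]] [[ 0.361 -0.013  0.06 ]]
0.08 [[0.388, 0.006, 0.08], [0.324, 0.007, 0.08]] [[ 0.377 -0.005  0.08 ]]
0.1 [[0.394, 0.028, 0.1], [0.332, 0.028, 0.1]] [[0.393 0.002 0.1  ]]
0.12 [[0.4, 0.05, 0.12], [0.339, 0.05, 0.12]] [[0.409 0.009 0.12 ]]
```

arm_command(
  increments=[
    {"slide": [0, 0, -0.04], "yaw": -0.005, "gripper": 0.5},
    {"slide": [0, 0, -0.08], "yaw": -0.005, "gripper": 0.5},
    {"slide": [0, 0, -0.11], "yaw": -0.005, "gripper": 0.5},
    {"slide": [0, 0, -0.123], "yaw": -0.005, "gripper": 0.5},
    {"slide": [0, 0, -0.123], "yaw": -0.005, "gripper": 0},
    {"slide": [0, 0, -0.123], "yaw": -0.005, "gripper": 0},
    {"slide": [0, 0, -0.123], "yaw": -0.005, "gripper": 0},
    {"slide": [0, 0, -0.123], "yaw": -0.005, "gripper": 0},
  ],
  grip_force=25,
)

```text
time_s: 24.75
ee_pos: [0.4889, 0.0453, 0.0087]
eef_rot: [3.14, -0.002, 0.412]
force: [-1.2, -2.0, 7.5]
grip_width: 0.0295
```

arm_command(
  increments=[
    {"slide": [0, 0, 0], "yaw": 0, "gripper": 0},
    {"slide": [0, 0, 0], "yaw": 0, "gripper": 0},
    {"slide": [0, 0, 0.02], "yaw": 0, "gripper": 0},
    {"slide": [0, 0, 0.05], "yaw": 0, "gripper": 0},
    {"slide": [0, 0, 0.1], "yaw": 0, "gripper": 0},
    {"slide": [0, 0, 0.143], "yaw": 0, "gripper": 0},
  ],
  grip_force=30,
)

```text
time_s: 25.5
ee_pos: [0.4879, 0.0456, 0.1527]
eef_rot: [3.141, -0.001, 0.412]
force: [0.2, 0.3, -0.2]
grip_width: 0.0297
```

arm_command(
  increments=[
    {"slide": [0.02, -0.04, 0], "yaw": -0.05, "gripper": 0},
    {"slide": [0.04, -0.085, 0], "yaw": -0.1, "gripper": 0},
    {"slide": [0.055, -0.13, 0], "yaw": -0.15, "gripper": 0},
    {"slide": [0.0685, -0.165, 0], "yaw": -0.184, "gripper": 0},
    {"slide": [0.0685, -0.18, 0], "yaw": -0.184, "gripper": 0},
    {"slide": [0.0685, -0.18, -0.03], "yaw": -0.184, "gripper": 0},
    {"slide": [0.0685, -0.18, -0.06], "yaw": -0.184, "gripper": 0},
    {"slide": [0.0685, -0.18, -0.06], "yaw": -0.184, "gripper": 0},
  ],
)

```text
time_s: 26.5
ee_pos: [0.5552, -0.1336, 0.089]
eef_rot: [-3.14, 0.003, 0.229]
force: [0.0, 0.3, -0.5]
grip_width: 0.0297
```

arm_command(
  increments=[
    {"slide": [0, 0, -0.02], "yaw": 0, "gripper": 0},
    {"slide": [0, 0, -0.04], "yaw": 0, "gripper": 0},
    {"slide": [0, 0, -0.055], "yaw": 0, "gripper": 0},
    {"slide": [0, 0, -0.063], "yaw": 0, "gripper": 0},
    {"slide": [0, 0, -0.068], "yaw": 0, "gripper": 0},
    {"slide": [0, 0, -0.0705], "yaw": 0, "gripper": 0},
    {"slide": [0, 0, -0.0705], "yaw": 0, "gripper": 0},
  ],
)

```text
time_s: 27.38
ee_pos: [0.5567, -0.1345, 0.0207]
eef_rot: [3.141, -0.001, 0.228]
force: [-2.8, 0.3, 4.5]
grip_width: 0.0296
```

arm_command(
  increments=[
    {"slide": [0, 0, 0.0005], "yaw": 0, "gripper": 0.38},
    {"slide": [0, 0, 0.0005], "yaw": 0, "gripper": 0.38},
    {"slide": [0, 0, 0.0005], "yaw": 0, "gripper": 0.38},
    {"slide": [0, 0, 0.01], "yaw": 0, "gripper": 0.38},
    {"slide": [0, 0, 0.05], "yaw": 0, "gripper": 0.38},
    {"slide": [0, 0, 0.11], "yaw": 0, "gripper": 0.5},
    {"slide": [0, 0.04, 0.14], "yaw": 0, "gripper": 0.5},
    {"slide": [0, 0.1, 0.14], "yaw": 0, "gripper": 0.5},
  ],
)

```text
time_s: 28.38
ee_pos: [0.5575, -0.0345, 0.1632]
eef_rot: [3.14, -0.005, 0.225]
force: [1.9, 0.8, -0.5]
grip_width: 0.0466
```

```bash
python3 - <<'E'
from h import *
c=snap('wrist'); s=snap('side'); n=snap('scene')
a=cv2.resize(c['color'][:,:,::-1],(400,300))
b=cv2.resize(s['color'][215:325,110:290,::-1],(800,290),interpolation=cv2.INTER_CUBIC)
e=cv2.resize(n['color'][160:420,230:480,::-1],(400,300),interpolation=cv2.INTER_AREA)
cv2.imwrite('pics/c12.png',np.vstack([np.hstack([a,e]),b])); print(readout.get_obs()['ee_pos'],readout.get_obs()['eef_rot'])
E
```

```text
[ 0.55645966 -0.03256967  0.1607421 ] [ 3.14122473e+00 -7.38909132e-04  2.31031911e-01]
```

View pics/c12.png

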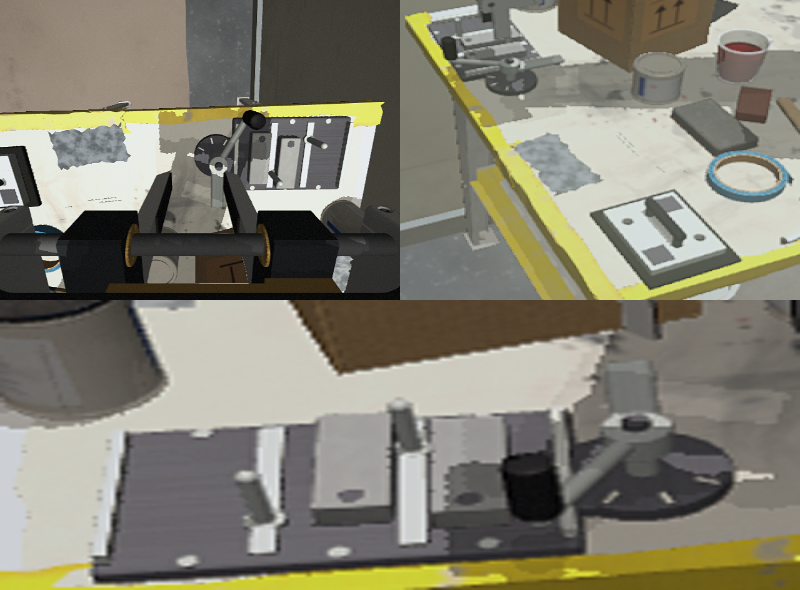

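arm_command(
  increments=[
    {"slide": [0.03, -0.03, 0], "yaw": 0, "gripper": 0.6},
    {"slide": [0.06, -0.0585, 0], "yaw": 0, "gripper": 0.6},
    {"slide": [0.06, -0.0585, 0], "yaw": 0, "gripper": 0.6},
    {"slide": [0.06, -0.0585, -0.03], "yaw": 0, "gripper": 0.6},
    {"slide": [0.06, -0.0585, -0.06], "yaw": 0, "gripper": 0.6},
    {"slide": [0.06, -0.0585, -0.085], "yaw": 0, "gripper": 0.6},
    {"slide": [0.06, -0.0585, -0.0985], "yaw": 0, "gripper": 0.6},
    {"slide": [0.06, -0.0585, -0.0985], "yaw": 0, "gripper": 0.6},
  ],
  grip_force=10,
)

```text
time_s: 29.52
ee_pos: [0.6161, -0.0932, 0.0611]
eef_rot: [-3.141, 0.001, 0.228]
force: [0.2, 0.3, -0.9]
grip_width: 0.0567
```

arm_command(
  increments=[
    {"slide": [0, 0, 0], "yaw": 0, "gripper": 0},
    {"slide": [0, 0, 0], "yaw": 0, "gripper": 0},
    {"slide": [0, 0, 0], "yaw": 0, "gripper": 0},
    {"slide": [0, 0, 0], "yaw": 0, "gripper": 0},
    {"slide": [0, 0, 0], "yaw": 0, "gripper": 0},
    {"slide": [0, 0, 0], "yaw": 0, "gripper": 0},
    {"slide": [0, 0, 0], "yaw": 0, "gripper": 0},
  ],
)

```text
time_s: 30.4
ee_pos: [0.6164, -0.0924, 0.0617]
eef_rot: [-3.141, 0.0, 0.228]
force: [-1.6, 4.8, 3.0]
grip_width: 0.0196
```

arm_command(
  increments=[
    {"slide": [0.0024, 0.0102, 0], "yaw": 0.04, "gripper": 0},
    {"slide": [0.0035, 0.0206, 0], "yaw": 0.08, "gripper": 0},
    {"slide": [0.0031, 0.0311, 0], "yaw": 0.12, "gripper": 0},
    {"slide": [0.0014, 0.0414, 0], "yaw": 0.17, "gripper": 0},
    {"slide": [-0.0016, 0.0514, 0], "yaw": 0.22, "gripper": 0},
    {"slide": [-0.0059, 0.061, 0], "yaw": 0.262, "gripper": 0},
    {"slide": [-0.0059, 0.061, 0], "yaw": 0.262, "gripper": 0},
    {"slide": [-0.0059, 0.061, 0], "yaw": 0.262, "gripper": 0},
  ],
)

```text
time_s: 31.4
ee_pos: [0.6115, -0.0312, 0.0619]
eef_rot: [3.141, -0.002, 0.49]
force: [5.3, 4.4, 3.3]
grip_width: 0.0198
```

arm_command(
  increments=[
    {"slide": [0, 0, 0], "yaw": 0, "gripper": 0.6},
    {"slide": [0, 0, 0], "yaw": 0, "gripper": 0.6},
    {"slide": [0, 0, 0], "yaw": 0, "gripper": 0.6},
    {"slide": [0, 0, 0], "yaw": 0, "gripper": 0.6},
    {"slide": [0, 0, 0.05], "yaw": 0, "gripper": 0.6},
    {"slide": [0, 0, 0.1], "yaw": 0, "gripper": 0.6},
    {"slide": [-0.05, 0.03, 0.12], "yaw": 0, "gripper": 0.6},
    {"slide": [-0.1, 0.06, 0.12], "yaw": 0, "gripper": 0.6},
  ],
)

```text
time_s: 32.4
ee_pos: [0.5099, 0.0285, 0.1829]
eef_rot: [3.14, -0.003, 0.489]
force: [1.3, 0.9, 0.2]
grip_width: 0.0561
```

```bash
python3 - <<'E'
from h import *
import time
c=snap('wrist'); s=snap('side'); n=snap('scene')
a=cv2.resize(c['color'][:,:,::-1],(400,300))
b=cv2.resize(s['color'][215:325,110:310,::-1],(800,290),interpolation=cv2.INTER_CUBIC)
e=cv2.resize(s['color'][210:310,290:510,::-1],(400,300),interpolation=cv2.INTER_CUBIC)
cv2.imwrite('pics/c13.png',np.vstack([np.hstack([a,e]),b])); print(readout.get_obs()['ee_pos'],readout.get_obs()['force'])
E
```

```text
[0.50929302 0.02892418 0.18207769] [ 0.15014218 -0.73759716  0.69460295]
```

View pics/c13.png

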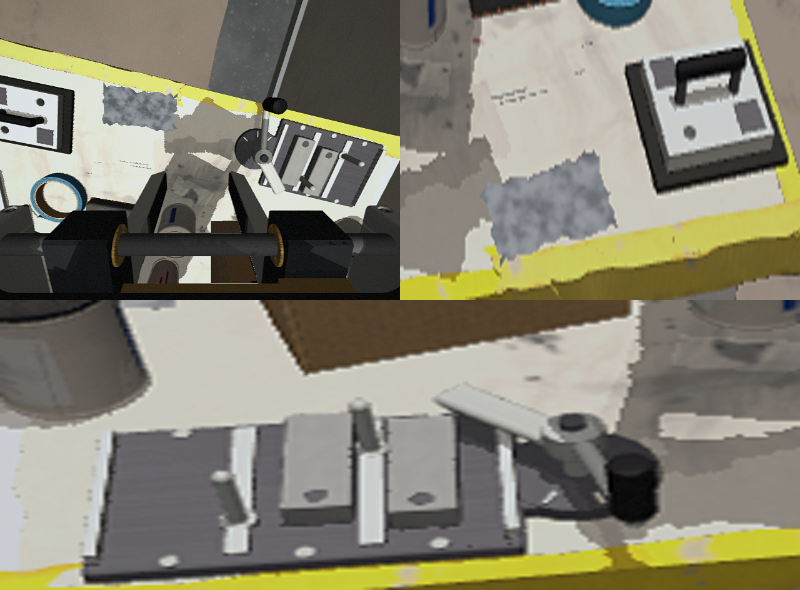

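```bash
python3 - <<'E'
from h import *
s=load('side'); f=lambda u,v,z: ray(s,(110+u*.25,215+(v-300)*110/290),z)[0][:2]
piv=np.array([.540,-.0697])
for n,p,o in (('knob',f(634,464,.1),15),('tongue',f(449,395,.042),-135)):
    d=p-piv; print(n,p,np.hypot(*d),'lever deg',45-(np.degrees(np.arctan2(d[1],d[0]))-13.07-o))
d=np.array([.6115,-.0312])-piv; print('tcp',np.hypot(*d),45-(np.degrees(np.arctan2(d[1],d[0]))-28.07))
c=load('wrist'); k=1.6
P=ray(c,(263*k,157*k),.056)[0][:2];K=ray(c,(281*k,105*k),.1)[0][:2];d=K-P;print('wrist',P,K,np.hypot(*d),45-(np.degrees(np.arctan2(d[1],d[0]))-28.07))
E
```

```text
knob [ 0.61002433 -0.03045506] 0.08027186230581443 lever deg 43.80166979603857
tongue [ 0.50484913 -0.13255897] 0.07201967410637136 lever deg 42.284017806005124
tcp 0.08120652683128371 44.769244233993625
wrist [ 0.53996369 -0.06920625] [ 0.61192754 -0.03308509] 0.08052039243773991 46.41633354310039
```

```bash
python3 -c "
from station import job
print(job.hand_in())"
```

```text
the job is handed in; nothing more can be done
None
```

The changeover is done and handed in at about 32 s robot time, with the gripper clear of everything. I did it in the order you asked:

- **Lever, opening:** My first swing left it about 5° short of fully open. A second push took it to the stop (31 N), and regripping the knob there later agreed.
- **Nest plate:** I lifted it straight up and level off the pins, with side forces under 1 N. It is flat on the mat, placed within about a millimetre of the mat centre and angle measured from the wrist camera. The scene camera put the mat centre about 5 mm further along y. I went with the side and wrist cameras, which agreed, and the picture afterwards shows the plate looking centred.
- **Test bars:** Only two were on the bench. One is flat in the middle lane and one in the left lane, both lengthways and wholly on the bed.
- **Lever, final setting:** It was set last and left at about 45°. The readings were 44.8° from the arm position, 43.8° from the side view of the knob and 46.4° from the wrist view. The tongue read 42.3°, but its end was hard to place.

I saw no grip slip and no bar knocked aside. Apart from the mat position and the lever readings, nothing disagreed in the last checks.

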